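Release the green can from the pantry dispenser and crate it

ROBOT

A 7-joint arm with a two-finger parallel gripper is mounted at the origin on the work surface. World frame = base frame: x ahead of the robot, y to its left, z up, the work surface at z = 0. Lengths are in m, angles in rad, forces in N, time in s.
With the tool pointing down it reaches from about 0.425 to 0.875 m from the base axis. Payload 8.4 kg.
Tool frame: the origin (TCP) lies at the very end of the fingers, on their centre line; the grasp point (between the pads) lies 19 mm behind it; z points along the fingers, y is the line along which they close (so a half turn about z gives the same grasp; the last joint's range is limited). The gripper opens to 87 mm and grips with 3 to 60 N. Pads are 19 mm wide; open, the fingers measure 117 mm over their backs; the gripper's body (75 mm by 190 mm) begins 51 mm behind the grasp point.
Start: joints at [1.216, 0.333, 0.04, 1.465, -0.013, 1.343, -0.059], TCP at [0.164, -0.629, 0.223] pointing down, gripper open.
Joint ranges: [-2.58, 2.58], [-0.38, 2.09], [-1.3, 1.39], [0.25, 2.4], [-1.5, 4.64], [0.08, 2.09], [-2.65, 2.65]. Speed limits (rad/s): [2.22, 2.22, 2.79, 2.79, 3.14, 3.14, 3.14].

INTERFACE

Orientations are given as a unit quaternion [w, x, y, z].
In Python, from cell import * gives the robot as it stands. The module is installed in compiled form; this text tells all that it offers.
- The arm moves only by the shell command python3 -m jog 'ROWS' [FORCE]. ROWS is JSON, a list of rows, each an object with "xyz": the shift along the world's x, y, z in m, a list of three; "twist": the turn about the world's z in rad; "gripper": the opening, from 0 (shut) to 1 (fully open). A call has 1 to 12 rows; each row shifts and turns the commanded pose from where the row before left it; what a row does not reach is not made up. A row lasts 1/8 s, in which the tool goes at most 62.5 mm and 10.7 degrees, less where a joint would pass 70% of its speed; a pose out of reach is approached as far as the arm can. A call is refused whole if a number of a shift passes 0.0625 or a number of a turn 0.188, either way. A call with a gripper value outside its range is refused whole. The fingers move at their own pace and stop on an object; FORCE is the grip in N (left out, the last holds). Time passes only in rows, so rows that do not move let the fingers close. It gives the time, the measured TCP pose, the force, the opening and the grip force at its end, in the units of the state.
- state(): the state, without advancing time (a new reading comes with each control period).
- read_camera(name): name is "scene" or "top" or "wrist"; returns a dict with "image" (480x640x3 uint8, red, green, blue), "fx", "fy", "cx", "cy" (pixels), "R" (3x3) and "t" (3): a world point X has camera coordinates R X + t; the wrist camera has in their place "tool_from_camera" (4x4, takes a point from camera to tool coordinates, whose origin is the TCP and whose axes are the flange's). Camera axes: x right, y down, z forward; pixel columns grow to the right and rows downward; lengths in m; the calibration is good to about 2 mm. A picture is of the moment at which its call begins: read the wrist's pose just before it. There is no depth.
- job_done(): hands the job in; it is judged then, once.
The state is a dict: "clock": time; "q": joint angles; "qvel": joint speeds; "joint_efforts": joint torques, N m; "position": TCP position; "eef_rot": TCP orientation; "contact_force": force on the tool from outside, world axes, zero at the start; "ft_torque": the same for the moment, N m; "gripper_width": opening from 0.0 (shut) to 1.0 (fully open); "gripper_force": force on a finger pad.
Only numpy, scipy, OpenCV 4.12 (cv2) and the standard library are available. Lean on these libraries where they do the work, as an engineer would, in place of code of your own. Each camera call takes 0.05 s, during which the arm holds its last target. There are 200 camera calls.

TASK

Let the green can out of the can dispenser by pushing down the release pad of its lane all the way to the stop, until the can has rolled out and come to rest at the outlet. Then pick it up, lower it into the green crate and let go only once it is down, so that it lies there on its side. The orange can must stay behind its gate, and the mug, jar and pepper mill must be left where they stand.

Things in the scene. Friction and masses are not known exactly. Their poses are not given: they have to be found in the camera images.
- rack: White two-lane can dispenser, fixed, 270 mm (x) by 320 mm (y) by 127 mm high. Origin on the counter between the lanes, at the gates; -x is the outlet end, towards the robot. Lanes at y = +52 (left) and -52 mm (right), 99 mm wide, sloping down 10 degrees to -x. A can lies across each lane (along y), held at x = 26 mm by a steel gate 30 mm high. Walls 52 mm high at the outlet, 105 mm by the cans.
- pad_left (a point): Centre of the top face of the left lane's black release pad (56 mm in rack x by 50 mm in rack y, 12 mm thick) on the rack's +y side, 127 mm above the counter when up; moves with the pad.
- pad_right (a point): The same for the right lane's release pad, on the rack's -y side.
- release_left (a joint): Travel of the left pad in m: 0 up, 0.034 fully down at its stop. Pushed straight down against a spring (2 N at first, 11 N at the bottom); comes up by itself. It carries that lane's gate down; the gate is flush with the ramp only in the last 3 to 4 mm, and then the can rolls out in about a second. Let up too early, the gate may catch the can.
- release_right (a joint): The same for the right pad and the right lane.
- pickup_left (a point): Where a can's centre comes to rest at the left lane's outlet, 43 mm above the counter (fixed point). The can lies along the rack's y against two steel lips 40 mm high that hold only its ends: between them a gap 52 mm wide, centred on the can, lets a finger in. The other finger goes down on the uphill side, where the ramp is 24 to 26 mm above the counter.
- pickup_right (a point): The same for the right lane.
- can_green: Green drink can with a white band and aluminium ends, 52 mm in diameter, 90 mm long, about 0.17 kg, in one of the lanes (either). Origin at its centre; its y axis is the long axis. It turns about y as it rolls.
- can_orange: Orange drink can of the same make in the other lane. Origin at its centre; its y axis is the long axis.
- crate_green: Green open plastic crate fixed on the counter, 190 mm (x) by 160 mm (y), 55 mm high, walls and floor 5 mm thick. Origin at the centre of its underside. It may stand on either side of the dispenser.
- crate_orange: Orange open crate of the same size, on the other side of the dispenser; not used.
- mug: Bystander: blue mug, 76 mm wide, 80 mm high, its handle on its +y side. Origin at the centre of its underside.
- jar: Bystander: amber glass jar, 72 mm wide, 110 mm high. Origin at the centre of its underside.
- mill: Bystander: dark wooden pepper mill, 56 mm wide, 165 mm high. Origin at the centre of its underside.
Mind the look-alikes: they are no part of the job. What is shaped like the can_green but purple is not meant.

How it is judged:
On the way, in this order (a step that is already met when the one before it is completed fails the run):
1. the release pad of the green can's lane is pushed fully down (30 of its 34 mm or more) with the can still in the dispenser (((value of joint release_left above 0.03 m and y of can_green in the frame of rack above 0 m) or (value of joint release_right above 0.03 m and y of can_green in the frame of rack below 0 m))).
2. the green can lies at rest at its lane's outlet (within 15 mm of the pickup point) ((distance between can_green and pickup_left below 0.015 m or distance between can_green and pickup_right below 0.015 m) and linear speed of can_green below 0.03 m/s), for 0.1 s.
3. the green can is lowered into the green crate while still held by the fingers (its centre inside the walls and less than 52 mm above the crate's underside) (x of can_green in the frame of crate_green between -0.085 and 0.085 m and y of can_green in the frame of crate_green between -0.07 and 0.07 m and z of can_green in the frame of crate_green below 0.052 m and contact force between the fingers and can_green above 0.5 N), for 0.05 s.
At the end, for the whole second after the job is handed in: The green can lies on its side (within 10 degrees) on the floor of the green crate, its centre inside the walls and less than 40 mm above the crate's underside, at rest (below 50 mm/s); the orange can is within 20 mm of its start; both release pads are back up (within 5 mm) (x of can_green in the frame of crate_green between -0.085 and 0.085 m and y of can_green in the frame of crate_green between -0.07 and 0.07 m and z of can_green in the frame of crate_green below 0.04 m and angle between can_green's own y axis and vertical between 1.4 and 1.75 rad and linear speed of can_green below 0.05 m/s and distance of can_orange from where it was at the start of the episode below 0.02 m and value of joint each of release_left, release_right below 0.005 m); the robot touches nothing.
It fails at once if the orange can leaves its place behind the gate (moved more than 20 mm) (distance of can_orange from where it was at the start of the episode above 0.02 m).
It fails at once if the mug, jar or pepper mill is knocked or moved by more than 30 mm (distance of any of mug, jar, mill from where it was at the start of the episode above 0.03 m).
It also fails if it takes over 56 s, if anything falls off the work surface, if the arm or the gripper's body presses on something with over 40 N, if the wrist force passes 120 N, or if a joint passes its speed limit or range.

## Working session

There is one attempt and no reset: what is moved stays moved. The work goes in short steps, Python scripts to look and compute and a shell command to move; the robot and the scene stay as the last step left them, time stands still between calls to the robot, and variables do not carry over. Pictures are saved under pics/ and viewed, at most 10 in all, crops included, and the job is handed in when it is done.

```bash
mkdir -p pics; python3 - <<'E'
from cell import *
import cv2,numpy as np,json
s=state();print({k:np.round(v,3).tolist() for k,v in s.items()})
for n in("scene","top"):
    c=read_camera(n);cv2.imwrite(f"pics/{n}0.png",c["image"][:,:,::-1])
    np.savez(f"{n}0.npz",**c);print(n,c["fx"],c["fy"],c["cx"],c["cy"],np.round(c["R"],3).tolist(),np.round(c["t"],3))
E
```

```text
{'clock': 0.0, 'q': [1.216, 0.334, 0.04, 1.466, -0.013, 1.343, -0.058], 'qvel': [-0.0, -0.001, 0.0, -0.002, 0.001, 0.001, 0.001], 'joint_efforts': [0.001, -65.638, 1.336, -40.381, -0.06, 0.045, 0.0], 'position': [0.164, -0.628, 0.222], 'eef_rot': [-0.001, 0.992, 0.128, -0.0], 'contact_force': [0.439, -0.024, -0.273], 'ft_torque': [0.018, -0.001, 0.039], 'gripper_force': 0.0, 'gripper_width': 1.002}
scene 524.6827082032468 524.6827082032468 314.2478189208337 240.97584892281628 [[0.429, 0.903, 0.013], [0.632, -0.29, -0.719], [-0.645, 0.317, -0.695]] [-0.224 -0.274  1.593]
top 486.6725083566441 486.6725083566441 316.6026220327592 243.06807396304413 [[0.023, -1.0, -0.011], [-0.986, -0.021, -0.166], [0.166, 0.015, -0.986]] [-0.007  0.573  1.196]
```

View pics/top0.png

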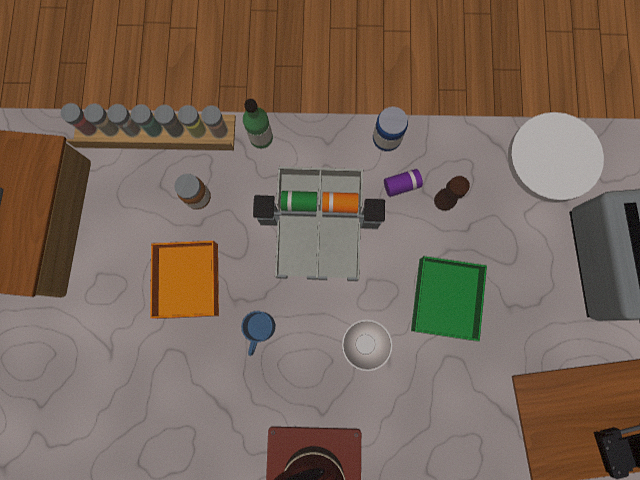

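View pics/scene0.png

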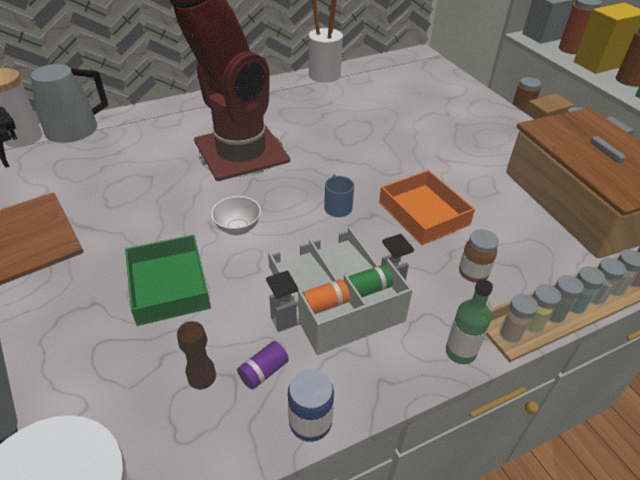

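The top view shows the green can in the left lane at (299,201), the left pad at (264,207), the orange can at (340,202) and the green crate at (450,298). The look-alikes are the purple can at (403,182) and the green bottle at (257,125). Only the can at (299,201) is green with a white band and lies in a lane. I'll confirm this in an enlarged crop.

```bash
cat > h.py <<'E'
import numpy as np,cv2
def load(n): return dict(np.load(n))
def ray(c,u,v,z):
    R,t=c["R"],c["t"];C=-R.T@t
    d=R.T@np.array([(u-c["cx"])/c["fx"],(v-c["cy"])/c["fy"],1]);return C+d*(z-C[2])/d[2]
def proj(c,X):
    p=c["R"]@np.asarray(X)+c["t"];return c["fx"]*p[0]/p[2]+c["cx"],c["fy"]*p[1]/p[2]+c["cy"]
def blobs(m,amin=50):
    n,l,s,ce=cv2.connectedComponentsWithStats(m.astype(np.uint8));return [(l==i) for i in range(1,n) if s[i,4]>amin]
def rect(b): return cv2.minAreaRect(np.argwhere(b)[:,::-1].astype(np.float32))
E
python3 - <<'E'
from h import *
c=load("top0.npz");im=c["image"]
print("C",-c["R"].T@c["t"])
hsv=cv2.cvtColor(im,cv2.COLOR_RGB2HSV);H,S,V=cv2.split(hsv)
def show(nm,m,z,roi,amin=50):
    k=np.zeros_like(m);x0,y0,x1,y1=roi;k[y0:y1,x0:x1]=m[y0:y1,x0:x1]
    for b in blobs(k,amin):
        r=rect(b);bp=cv2.boxPoints(r);print(nm,np.round(r[0],1),np.round(r[1],1),round(r[2],1),"area",b.sum())
        P=np.array([ray(c,u,v,z)for u,v in bp]);print(np.round(P[:,:2],3).tolist(),"mean",P.mean(0).round(4))
show("pad",V<45,.127,(245,185,395,235))
show("crate",(H>50)&(H<75)&(S>100),.055,(400,240,500,350))
show("ocr",(H<20)&(S>150),.055,(140,230,225,325))
show("gcan",(H>50)&(H<85)&(S>100),.085,(275,185,322,220))
show("ocan",(H<20)&(S>150),.085,(315,185,365,220))
show("mug",(H>95)&(H<120)&(S>80),.08,(235,300,285,360))
cv2.imwrite("pics/crop.png",cv2.resize(im[155:290,240:400,::-1],None,fx=4.4,fy=4.4,interpolation=cv2.INTER_CUBIC))
E
```

```text
C [ 0.36677014 -0.01258184  1.27473982]
pad [263.5 206.5] [21. 19.] 90.0 area 347
[[0.672, 0.16], [0.673, 0.113], [0.621, 0.111], [0.62, 0.157]] mean [0.6467 0.1354 0.127 ]
pad [374.  209.5] [21. 20.] 90.0 area 373
[[0.67, -0.108], [0.671, -0.156], [0.619, -0.156], [0.618, -0.108]] mean [ 0.6447 -0.1322  0.127 ]
crate [449.5 297.9] [69.  76.9] 7.1 area 4972
[[0.355, -0.231], [0.545, -0.256], [0.527, -0.428], [0.338, -0.398]] mean [ 0.4415 -0.3281  0.055 ]
ocr [183.5 279. ] [75.6 68.2] 89.0 area 5001
[[0.566, 0.434], [0.572, 0.26], [0.382, 0.246], [0.375, 0.416]] mean [0.4738 0.3388 0.055 ]
gcan [284. 200.] [18.  6.] 90.0 area 117
[[0.698, 0.098], [0.698, 0.083], [0.652, 0.081], [0.651, 0.097]] mean [0.6748 0.0898 0.085 ]
gcan [304. 201.] [18. 24.] 90.0 area 468
[[0.696, 0.07], [0.697, 0.01], [0.651, 0.009], [0.649, 0.069]] mean [0.6732 0.0394 0.085 ]
ocan [325.  201.5] [19.  6.] 90.0 area 131
[[0.697, -0.005], [0.698, -0.021], [0.649, -0.022], [0.648, -0.006]] mean [ 0.673  -0.0135  0.085 ]
ocan [345.  202.5] [19. 24.] 90.0 area 485
[[0.695, -0.033], [0.697, -0.094], [0.648, -0.094], [0.646, -0.034]] mean [ 0.6714 -0.0638  0.085 ]
mug [254.3 329.5] [31.1 41.5] 46.5 area 707
[[0.343, 0.213], [0.414, 0.143], [0.361, 0.089], [0.292, 0.159]] mean [0.3524 0.1511 0.08  ]
```

View pics/crop.png

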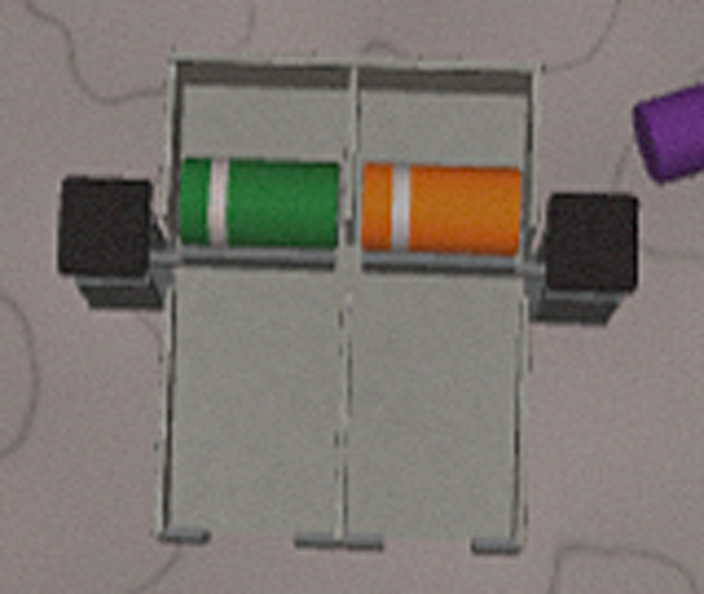

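The crop confirms it: green can with a white band in the left lane (upper left), its pad black at image (264,207), i.e. (0.647, 0.135). The orange can is in the right lane. I'm moving above the left pad with the gripper shut.

```bash
python3 -m jog '[{"xyz":[0.02,0.032,0.002],"twist":0.055,"gripper":0},{"xyz":[0.02,0.032,0.002],"twist":0.055,"gripper":0},{"xyz":[0.02,0.032,0.002],"twist":0.055,"gripper":0},{"xyz":[0.02,0.032,0.002],"twist":0.055,"gripper":0},{"xyz":[0.02,0.032,0.002],"twist":0.055,"gripper":0},{"xyz":[0.02,0.032,0],"twist":0.055,"gripper":0},{"xyz":[0.02,0.032,0],"twist":0.055,"gripper":0},{"xyz":[0.02,0.032,0],"twist":0.055,"gripper":0},{"xyz":[0.02,0.032,0],"twist":0.055,"gripper":0},{"xyz":[0.02,0.032,0],"twist":0.055,"gripper":0},{"xyz":[0.02,0.032,0],"twist":0.055,"gripper":0},{"xyz":[0.02,0.032,0],"twist":0.055,"gripper":0}]'
python3 -m jog '[{"xyz":[0.02,0.032,0],"twist":0.055,"gripper":0},{"xyz":[0.02,0.032,0],"twist":0.055,"gripper":0},{"xyz":[0.02,0.032,0],"twist":0.055,"gripper":0},{"xyz":[0.02,0.032,0],"twist":0.055,"gripper":0},{"xyz":[0.02,0.032,0],"twist":0.055,"gripper":0},{"xyz":[0.02,0.032,0],"twist":0.055,"gripper":0},{"xyz":[0.02,0.032,0],"twist":0.055,"gripper":0},{"xyz":[0.02,0.032,0],"twist":0.055,"gripper":0},{"xyz":[0.02,0.032,0],"twist":0.055,"gripper":0},{"xyz":[0.02,0.032,0],"twist":0.055,"gripper":0},{"xyz":[0.02,0.032,0],"twist":0.055,"gripper":0},{"xyz":[0.02,0.032,0],"twist":0.055,"gripper":0}]'
```

```text
clock: 1.6
position: [0.4055, -0.2425, 0.2326]
eef_rot: [0.0, 0.896, 0.444, 0.0]
contact_force: [0.5, -0.1, -0.6]
gripper_width: 0.006
gripper_force: 0.0
clock: 3.1
position: [0.6446, 0.1417, 0.2325]
eef_rot: [-0.0, 0.704, 0.71, 0.0]
contact_force: [0.2, 0.0, 0.0]
gripper_width: 0.002
gripper_force: 0.0
```

```bash
python3 -m jog '[{"xyz":[0.002,-0.007,-0.03],"twist":0,"gripper":0},{"xyz":[0,0,-0.035],"twist":0,"gripper":0},{"xyz":[0,0,-0.03],"twist":0,"gripper":0},{"xyz":[0,0,-0.01],"twist":0,"gripper":0},{"xyz":[0,0,-0.01],"twist":0,"gripper":0},{"xyz":[0,0,-0.01],"twist":0,"gripper":0},{"xyz":[0,0,-0.008],"twist":0,"gripper":0},{"xyz":[0,0,-0.006],"twist":0,"gripper":0},{"xyz":[0,0,0],"twist":0,"gripper":0}]'
```

```text
clock: 4.22
position: [0.6467, 0.1333, 0.0951]
eef_rot: [0.0, 0.705, 0.709, 0.001]
contact_force: [-5.6, 1.3, 9.6]
gripper_width: 0.006
gripper_force: 4.7
```

```bash
python3 -m jog '[{"xyz":[0,0,-0.002],"twist":0,"gripper":0},{"xyz":[0,0,-0.002],"twist":0,"gripper":0},{"xyz":[0,0,0],"twist":0,"gripper":0},{"xyz":[0,0,0],"twist":0,"gripper":0}]'; python3 - <<'E'
from cell import *
from h import *
c=read_camera("top");im=c["image"];H,S,V=cv2.split(cv2.cvtColor(im,cv2.COLOR_RGB2HSV))
m=(H>50)&(H<85)&(S>100);k=np.zeros_like(m);k[185:300,275:322]=m[185:300,275:322]
for b in blobs(k,20):print(rect(b))
E
```

```text
clock: 4.72
position: [0.6469, 0.1334, 0.0933]
eef_rot: [0.001, 0.705, 0.709, 0.001]
contact_force: [-12.1, -2.3, 22.3]
gripper_width: 0.004
gripper_force: 11.4
```

```bash
python3 -m jog '[{"xyz":[0,0,0],"twist":0,"gripper":0},{"xyz":[0,0,0],"twist":0,"gripper":0},{"xyz":[0,0,0],"twist":0,"gripper":0},{"xyz":[0,0,0],"twist":0,"gripper":0},{"xyz":[0,0,0],"twist":0,"gripper":0},{"xyz":[0,0,0],"twist":0,"gripper":0},{"xyz":[0,0,0],"twist":0,"gripper":0},{"xyz":[0,0,0],"twist":0,"gripper":0}]'; python3 - <<'E'
from cell import *
import cv2
a=read_camera("scene")["image"];b=read_camera("top")["image"]
cv2.imwrite("pics/press.png",cv2.hconcat([a[170:400,220:480,::-1].copy(),b[130:360,200:460,::-1].copy()]))
E
```

```text
clock: 5.78
position: [0.6468, 0.1334, 0.0933]
eef_rot: [0.001, 0.705, 0.709, 0.001]
contact_force: [-10.7, -2.1, 22.8]
gripper_width: 0.003
gripper_force: 11.3
```

View pics/press.png

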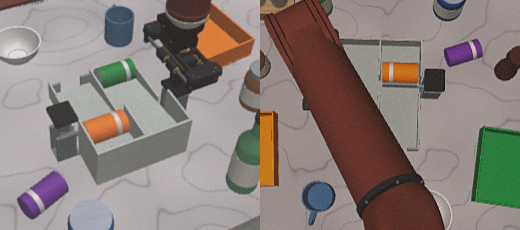

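The left half (scene view) shows the green can at the left lane's outlet, around (117,72) in the crop, and the orange can still behind its gate. I'm lifting and opening the gripper, then moving over the outlet to measure.

```bash
python3 -m jog '[{"xyz":[0,0,0.02],"twist":0,"gripper":0},{"xyz":[0,0,0.03],"twist":0,"gripper":0},{"xyz":[0,0,0.045],"twist":0,"gripper":0},{"xyz":[0,0,0.045],"twist":0,"gripper":0.5},{"xyz":[-0.04,-0.03,0],"twist":0,"gripper":1},{"xyz":[-0.04,-0.03,0],"twist":0,"gripper":1},{"xyz":[-0.04,-0.02,0],"twist":0,"gripper":1},{"xyz":[0,0,0],"twist":0,"gripper":1},{"xyz":[0,0,0],"twist":0,"gripper":1}]'
python3 - <<'E'
from cell import *
from h import *
s=state();c=read_camera("wrist");np.savez("w.npz",**c,pos=s["position"],rot=s["eef_rot"])
print(s["position"],s["eef_rot"],c["tool_from_camera"].round(3).tolist())
a=read_camera("scene");np.savez("s1.npz",**a)
cv2.imwrite("pics/w.png",cv2.hconcat([c["image"][::,:,::-1],cv2.resize(a["image"][170:370,230:430,::-1],(480,480))])[:, :].copy()); im=cv2.imread("pics/w.png");cv2.imwrite("pics/w.png",cv2.resize(im,(798,342)))
t=load("top0.npz");print("gap",ray(t,297.4,277.7,.04))
E
```

```text
clock: 7.0
position: [0.5273, 0.0524, 0.2305]
eef_rot: [0.001, 0.705, 0.709, 0.001]
contact_force: [0.1, 0.1, 0.3]
gripper_width: 0.6
gripper_force: 0.0
[0.52728043 0.05241593 0.23051282] [0.00095095 0.70536639 0.70884187 0.00074381] [[0.0, -0.962, -0.275, 0.075], [1.0, 0.001, -0.001, 0.001], [0.001, -0.275, 0.962, -0.162], [0.0, 0.0, 0.0, 1.0]]
gap [0.48370877 0.0525761  0.04      ]
```

View pics/w.png

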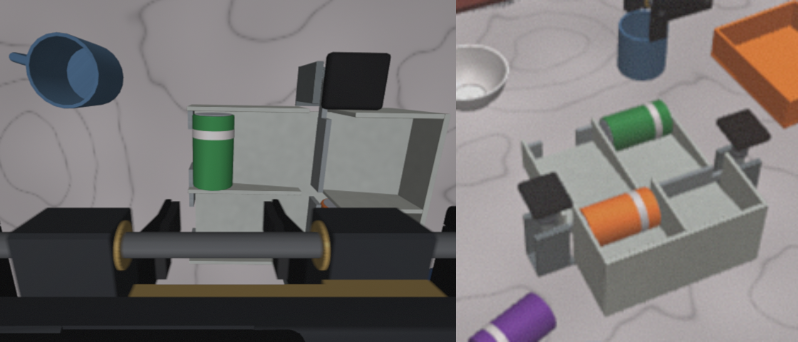

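The left half (wrist view) shows the green can lying at the left outlet at about (213,152) in the picture; the mug is well off to the left. Both pads are up and the orange can is still in place. Now I'll measure the can.

```bash
python3 - <<'E'
from h import *
from scipy.spatial.transform import Rotation as Ro
w=load("w.npz");r=w["rot"];T=np.eye(4);T[:3,:3]=Ro.from_quat([r[1],r[2],r[3],r[0]]).as_matrix();T[:3,3]=w["pos"]
M=np.linalg.inv(T@w["tool_from_camera"]);w["R"]=M[:3,:3];w["t"]=M[:3,3]
for n,c,z,roi in(("wrist",w,.043,(240,100,360,300)),("scene",load("s1.npz"),.043,(270,200,340,240))):
    H,S,V=cv2.split(cv2.cvtColor(c["image"],cv2.COLOR_RGB2HSV))
    m=(H>50)&(H<85)&(S>90);k=np.zeros_like(m);x0,y0,x1,y1=roi;k[y0:y1,x0:x1]=m[y0:y1,x0:x1]
    b=np.any(blobs(k,40),axis=0);q=rect(b);print(n,q,ray(c,*q[0],z))
    for p in cv2.boxPoints(q):print(ray(c,*p,z).round(4))
E
```

```text
wrist ((297.87420654296875, 213.94281005859375), (57.09858703613281, 106.17997741699219), 1.8279681205749512) [0.51629948 0.05172237 0.043     ]
[0.4879 0.0018 0.043 ]
[0.4932 0.0994 0.043 ]
[0.5427 0.0981 0.043 ]
[5.412e-01 2.000e-04 4.300e-02]
scene ((327.5, 235.5), (7.0, 23.0), 90.0) [0.48514933 0.05198691 0.043     ]
[0.4624 0.0321 0.043 ]
[0.4857 0.0829 0.043 ]
[0.5076 0.0716 0.043 ]
[0.4846 0.0215 0.043 ]
```

```bash
python3 -m jog '[{"xyz":[-0.012,-0.001,-0.02],"twist":0,"gripper":1},{"xyz":[0,0,-0.02],"twist":0,"gripper":1},{"xyz":[0,0,-0.02],"twist":0,"gripper":1},{"xyz":[0,0,-0.02],"twist":0,"gripper":1},{"xyz":[0,0,-0.02],"twist":0,"gripper":1},{"xyz":[0,0,-0.02],"twist":0,"gripper":1},{"xyz":[0,0,0],"twist":0,"gripper":1}]'
```

```text
clock: 7.98
position: [0.5139, 0.052, 0.1082]
eef_rot: [-0.001, 0.705, 0.709, -0.001]
contact_force: [-0.7, 0.0, 0.4]
gripper_width: 0.998
gripper_force: 0.0
```

```bash
python3 -m jog '[{"xyz":[0.001,0,-0.02],"twist":0,"gripper":1},{"xyz":[0,0,-0.02],"twist":0,"gripper":1},{"xyz":[0,0,-0.016],"twist":0,"gripper":1},{"xyz":[0,0,-0.012],"twist":0,"gripper":1},{"xyz":[0,0,-0.009],"twist":0,"gripper":1},{"xyz":[0,0,0],"twist":0,"gripper":1}]'
python3 -m jog '[{"xyz":[0,0,0],"twist":0,"gripper":0.4},{"xyz":[0,0,0],"twist":0,"gripper":0.4},{"xyz":[0,0,0],"twist":0,"gripper":0.4},{"xyz":[0,0,0],"twist":0,"gripper":0.4},{"xyz":[0,0,0],"twist":0,"gripper":0.4},{"xyz":[0,0,0],"twist":0,"gripper":0.4}]' 20
```

```text
clock: 8.72
position: [0.5152, 0.0512, 0.0321]
eef_rot: [-0.0, 0.705, 0.709, -0.0]
contact_force: [-0.4, 0.1, -0.1]
gripper_width: 0.999
gripper_force: 0.0
clock: 9.48
position: [0.5168, 0.0512, 0.0331]
eef_rot: [0.001, 0.705, 0.709, 0.001]
contact_force: [5.6, 0.9, -1.0]
gripper_width: 0.59
gripper_force: 20.0
```

```bash
python3 -m jog '[{"xyz":[0,0,0.01],"twist":0,"gripper":0.4},{"xyz":[0,0,0.02],"twist":0,"gripper":0.4},{"xyz":[0,0,0.03],"twist":0,"gripper":0.4},{"xyz":[0,0,0.03],"twist":0,"gripper":0.4},{"xyz":[0,0,0.03],"twist":0,"gripper":0.4},{"xyz":[0,0,0.02],"twist":0,"gripper":0.4},{"xyz":[0,0,0],"twist":0,"gripper":0.4}]'
python3 -m jog '[{"xyz":[-0.005,-0.02,0],"twist":-0.01,"gripper":0.4},{"xyz":[-0.006,-0.034,0],"twist":-0.01,"gripper":0.4},{"xyz":[-0.007,-0.036,0],"twist":-0.012,"gripper":0.4},{"xyz":[-0.007,-0.036,0],"twist":-0.012,"gripper":0.4},{"xyz":[-0.007,-0.036,0],"twist":-0.012,"gripper":0.4},{"xyz":[-0.007,-0.036,0],"twist":-0.012,"gripper":0.4},{"xyz":[-0.007,-0.036,0],"twist":-0.012,"gripper":0.4},{"xyz":[-0.007,-0.036,0],"twist":-0.012,"gripper":0.4},{"xyz":[-0.007,-0.036,0],"twist":-0.012,"gripper":0.4},{"xyz":[-0.007,-0.036,0],"twist":-0.012,"gripper":0.4},{"xyz":[-0.007,-0.034,0],"twist":-0.012,"gripper":0.4},{"xyz":[0,-0.008,0],"twist":0,"gripper":0.4}]'
python3 - <<'E'
from cell import *
from h import *
a=read_camera("scene")["image"];b=read_camera("top")["image"];w=read_camera("wrist")["image"]
o=cv2.hconcat([cv2.resize(x[:,:,::-1].copy(),(265,200)) if 0 else x[:,:,::-1].copy() for x in (a[130:410,60:420],b[160:440,250:530])])
cv2.imwrite("pics/c.png",cv2.resize(o,(797,349)))
E
```

```text
clock: 10.35
position: [0.5161, 0.0515, 0.1746]
eef_rot: [0.001, 0.705, 0.709, 0.001]
contact_force: [1.3, -0.1, -2.1]
gripper_width: 0.59
gripper_force: 20.0
clock: 11.85
position: [0.4396, -0.3348, 0.1713]
eef_rot: [-0.001, 0.75, 0.661, -0.0]
contact_force: [0.3, 0.3, -1.7]
gripper_width: 0.589
gripper_force: 20.0
```

View pics/c.png

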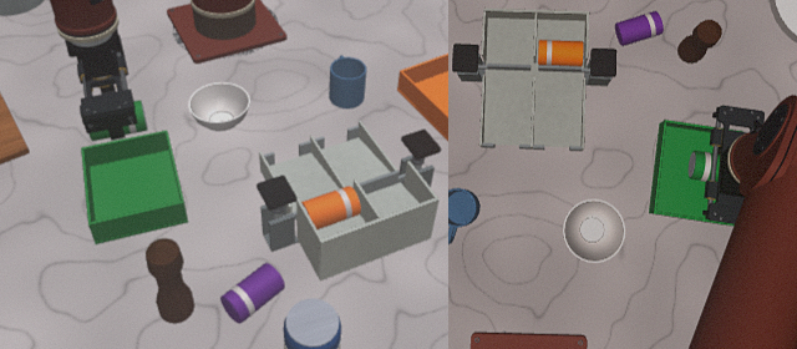

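The views show the can held level over the green crate, clear of its walls. The orange can is behind its gate and both pads are up. I'm lowering it now.

```bash
python3 -m jog '[{"xyz":[0,0,-0.015],"twist":0,"gripper":0.4},{"xyz":[0,0,-0.02],"twist":0,"gripper":0.4},{"xyz":[0,0,-0.025],"twist":0,"gripper":0.4},{"xyz":[0,0,-0.025],"twist":0,"gripper":0.4},{"xyz":[0,0,-0.02],"twist":0,"gripper":0.4},{"xyz":[0,0,-0.016],"twist":0,"gripper":0.4},{"xyz":[0,0,-0.012],"twist":0,"gripper":0.4},{"xyz":[0,0,-0.006],"twist":0,"gripper":0.4},{"xyz":[0,0,-0.004],"twist":0,"gripper":0.4},{"xyz":[0,0,-0.003],"twist":0,"gripper":0.4},{"xyz":[0,0,0],"twist":0,"gripper":0.4},{"xyz":[0,0,0],"twist":0,"gripper":0.4}]'
```

```text
clock: 13.5
position: [0.4416, -0.333, 0.0269]
eef_rot: [0.0, 0.749, 0.662, 0.0]
contact_force: [-1.2, 0.3, -2.2]
gripper_width: 0.598
gripper_force: 20.0
```

```bash
python3 -m jog '[{"xyz":[0,0,-0.002],"twist":0,"gripper":0.4},{"xyz":[0,0,-0.002],"twist":0,"gripper":0.4},{"xyz":[0,0,-0.001],"twist":0,"gripper":0.4},{"xyz":[0,0,0],"twist":0,"gripper":0.4}]'
```

```text
clock: 14.0
position: [0.4414, -0.3328, 0.0214]
eef_rot: [-0.0, 0.749, 0.662, -0.0]
contact_force: [0.2, 1.3, -1.1]
gripper_width: 0.595
gripper_force: 20.0
```

```bash
python3 -m jog '[{"xyz":[0,0,-0.001],"twist":0,"gripper":0.4},{"xyz":[0,0,-0.001],"twist":0,"gripper":0.4},{"xyz":[0,0,0],"twist":0,"gripper":0.4}]'
```

```text
clock: 14.38
position: [0.4416, -0.3329, 0.0208]
eef_rot: [0.0, 0.749, 0.662, -0.0]
contact_force: [-5.3, 3.2, 12.7]
gripper_width: 0.589
gripper_force: 20.0
```

The can is down on the crate floor (12.7 N upward). I'll release it gently and retreat.

```bash
python3 -m jog '[{"xyz":[0,0,0],"twist":0,"gripper":0.62},{"xyz":[0,0,0],"twist":0,"gripper":0.7},{"xyz":[0,0,0],"twist":0,"gripper":0.85},{"xyz":[0,0,0],"twist":0,"gripper":0.95},{"xyz":[0,0,0],"twist":0,"gripper":0.95},{"xyz":[0,0,0],"twist":0,"gripper":0.95},{"xyz":[0,0,0.015],"twist":0,"gripper":0.95},{"xyz":[0,0,0.03],"twist":0,"gripper":0.95},{"xyz":[0,0,0.04],"twist":0,"gripper":0.95},{"xyz":[0,0,0.05],"twist":0,"gripper":0.95},{"xyz":[0,0,0.05],"twist":0,"gripper":0.95}]'
python3 -m jog '[{"xyz":[-0.02,-0.04,0.02],"twist":0,"gripper":0.95},{"xyz":[-0.02,-0.05,0],"twist":0,"gripper":0.95},{"xyz":[-0.02,-0.05,0],"twist":0,"gripper":0.95},{"xyz":[-0.02,-0.05,0],"twist":0,"gripper":0.95},{"xyz":[-0.02,-0.04,0],"twist":0,"gripper":0.95},{"xyz":[0,0,0],"twist":0,"gripper":0.95},{"xyz":[0,0,0],"twist":0,"gripper":0.95}]'
python3 - <<'E'
from cell import *
from h import *
a=read_camera("scene")["image"];b=read_camera("top")["image"]
o=cv2.hconcat([x[:,:,::-1].copy() for x in (a[130:410,60:420],b[160:440,230:530])])
cv2.imwrite("pics/e.png",cv2.resize(o,(797,340)))
E
```

```text
clock: 15.75
position: [0.4414, -0.3326, 0.2073]
eef_rot: [0.0, 0.749, 0.662, 0.0]
contact_force: [0.4, -0.7, 0.9]
gripper_width: 0.95
gripper_force: 0.0
clock: 16.62
position: [0.3421, -0.5621, 0.2252]
eef_rot: [0.0, 0.749, 0.663, 0.0]
contact_force: [0.4, 1.4, -0.2]
gripper_width: 0.954
gripper_force: 0.0
```

View pics/e.png

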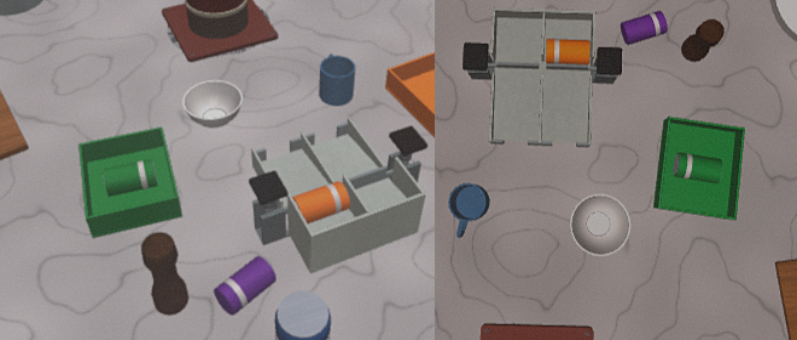

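The can lies on its side in the middle of the green crate, at (697,167) in the picture. The pads are up, the orange can and the bystanders in view are unmoved, and the robot is clear.

```bash
python3 -c "
from cell import *
print(job_done())"
```

```text
the job is handed in; nothing more can be done
None
```

The green can was released from the left lane, set down on its side in the green crate and let go there, and the job was handed in at about 17 s on the robot's clock; no verdict was returned.

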